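# Open the blanching bath and hold its fill dial at full flow

## Robot

A 6-joint arm with a two-finger parallel gripper is mounted at the origin on the work surface. World frame = base frame: x ahead of the robot, y to its left, z up, the work surface at z = 0. Lengths are in m, angles in rad, forces in N, time in s.
With the tool pointing down it reaches from about 0.375 to 0.9 m from the base axis. Payload 3.1 kg.
Tool frame: the origin (TCP) lies at the very end of the fingers, on their centre line; the grasp point (between the pads) lies 19 mm behind it (hold_point_z is the distance from the TCP to the grasp point, in m); z points along the fingers, x is the direction in which the jaws open and shut, and the axes are right-handed (so a half turn about z gives the same grasp; the last joint's range is limited). The gripper opens to 87 mm and grips with 3 to 60 N. Pads are 19 mm wide; open, the fingers measure 117 mm over their backs; the gripper's body (75 mm by 190 mm) begins 51 mm behind the grasp point.
Start: joints at [-1.292, 0.527, 1.433, -0, 1.181, -0.178], TCP at [0.276, -0.561, 0.223] pointing down, gripper open.
Joint ranges: [-3.08, 3.08], [-0.75, 2.2], [0.22, 2.44], [-1.43, 4.57], [0, 2.65], [-2.85, 2.85]. Speed limits (rad/s): [2.79, 2.79, 3.14, 3.14, 3.14, 3.14].

## Interface

Orientations are given as a unit quaternion [x, y, z, w].
In Python, from rig import * gives the robot as it stands.
- The arm moves only by the tool carry_out, never from a script. Its argument "deltas" is a list of rows, each a list of 7 numbers: the closure, from -1 (fully open) to 1 (shut), then the shift along the tool's x, y, z in units of 25 mm (1.0 is 25 mm), then the turn, a rotation vector about the tool's x, y, z in degrees. In form: [[jaw, x, y, z, rx, ry, rz], ...]. A call has 1 to 8 rows; each row is the pose to reach, as a shift and turn from the pose commanded when the call began, along the tool's axes at that moment; what a row does not reach only later rows make up. A row lasts 1/10 s, in which the tool goes at most 50 mm and 8.59 degrees, less where a joint would pass 70% of its speed; a pose out of reach is approached as far as the arm can. A call with a gripper value outside its range is refused whole. The fingers move at their own pace and stop on an object; "force" is the grip in N (left out, the last holds). Time passes only in rows, so rows that repeat a pose let the fingers close. It gives the time, the measured TCP pose, the force and the opening at its end, in the units of the state.
- get_obs(): the state, without advancing time (a new reading comes with each control period).
- camera(name): name is "scene" or "top"; returns (picture, depth): 420x560x3 uint8, red, green, blue; 420x560 float32, m along the optical axis (not along the pixel's ray), 0 where there is no reading.
- camera_info(name): a dict with "mtx" (3x3 intrinsics, pixels), "dist_coeffs" ([k1, k2, p1, p2, k3] as OpenCV has them; the pictures are not rectified), "origin" and "rotation" of the camera in the world. Camera axes: x right, y down, z forward; pixel columns grow to the right and rows downward; lengths in m; the calibration is good to about 2 mm. A picture is of the moment at which its call begins. camera_info takes no time and is no camera call.
- hand_in(): hands the job in, once; it reports no verdict.
Trained networks look in the newest picture that a camera, given by its name, has taken for a name from the list of things; names that differ only in an ending like _2 or _b are one class to them, and where a whole thing is asked for, a point or a joint stands for the part that bears it (a point fixed in the world has none). Each returns a list of dicts, best first, with "score" (0 to 1); they miss things now and then, are a little off and sometimes report something else, mostly with a low value. They report only what shows in the picture. A call takes as long as a camera call. They do not tell look-alikes from the thing itself.
- spot_in(camera, target): "pixel" ([row, column] in pixels, amid what is visible of it).
The state is a dict: "time": time; "q": joint angles; "joint_velocities": joint speeds; "joint_torque": joint torques, N m; "position": TCP position; "tool_rot": TCP orientation; "ft_force": force on the tool from outside, world axes, zero at the start; "moment": the same for the moment, N m; "grip_width": finger opening in m.
Only numpy, scipy, OpenCV 4.12 (cv2) and the standard library are available. Lean on these libraries where they do the work, as an engineer would, in place of code of your own. Each camera call takes 0.05 s, during which the arm holds its last target.

## Task

Get the blanching bath filling: lift its loose lid off by the black knob and set it down gently, knob up, flat in the empty square steel tray. Then, with the fingertips, press the red paddle of the spring-return fill dial down past its first two clicks to the third (full flow), without forcing it hard against its stop, and finish while still holding it there, because it springs back if let go. Leave everything else on the counter undisturbed and do not press the dial while the lid is still over the well.

Things in the scene. Friction and masses are not known exactly. Their poses are not given: they have to be found in the camera images.
- bath: the blanching bath: a fixed pale metal box 240 (x) by 220 (y) by 165 mm high with a round well (138 mm wide, 120 deep) in the middle of its top. Origin: centre of its underside, on the counter; z up. It may stand on the left or the right and be turned up to 0.35 rad. The fill dial is on its -y side.
- lid_knob (a point): gripping point on the axis of the lid's black knob; z is the lid's up axis. Knob 38 mm tall: stem 22 mm wide for the lower 10 mm, above it a round head 30 mm wide. This point is 14 mm below the knob's top, 24 mm above the lid's plate at the knob, 40 mm above the lid's underside.
- lid: the loose round steel lid, about 0.35 kg, 54 mm high with its knob; origin at the centre of its underside, z up. Below, a plug 128 mm wide, 8 mm high that hangs in the well; above it a flange 160 mm wide, 4 mm thick at its edge, that rests on the bath's top.
- tray: the empty square tray of bright steel, 260 by 260 mm outside, walls 24 mm high and 3 mm thick, floor 3 mm thick; loose, 0.9 kg. Origin: centre of its underside, on the counter; x and y along its sides. The lid laid in it rests on its plug, so the lid's origin is then 3 mm above the tray's.
- fill_dial (a joint): fill dial angle (rad): 0 at rest, grows as the paddle is pressed down. First click at 0.28, second 0.56, third (full flow) 0.84, end stop 0.95. A spring returns it to 0 from everywhere. At the pressing point the push starts at 5 N, with humps of about 8, 11 and 14 N some 0.2 rad before each click, 7 to 12 N near the third, 17 N close to the stop.
- paddle_top (a point): pressing point, mid-width on the red paddle's upper face; moves with the dial. Paddle 34 mm wide, 12 mm thick, pointing to the bath's -x side: 0.45 rad above level at rest, 0.39 rad below level at the third click. The point is 62 mm out along the paddle from the dial's axis, 6 mm off its middle plane; 15 mm of paddle lie beyond it.
- dial_axis (a point): point on the dial's horizontal axis (parallel to the bath's y), at the paddle's mid-width: 45 mm in bath x and -155 mm in bath y from the bath's origin (45 mm out from its side face), 140 mm above the counter. Does not move.
- artichoke: bystander: a green artichoke heart 72 mm wide, 54 mm high, loose on the counter near the robot; origin under its centre
- ramekin: bystander: a white ramekin 72 mm wide, 42 mm high; origin under its centre
- oil: bystander: an amber oil bottle 64 mm wide, 210 mm high; origin under its centre
- spice_jar: bystander: a spice jar with a green cap, 54 mm wide, 90 mm high; origin under its centre
- bowl: bystander: a steel bowl 130 mm wide, 55 mm high; origin under its centre
There are look-alikes about, which are no part of the job. What is shaped like the lid but turquoise or yellow is not meant.

How it is judged:
On the way:
1. the lid lies flat, knob up, in the tray, let go and at rest (z of lid in the frame of tray below 0.008 m and horizontal distance between lid and tray below 0.075 m and angle between lid's own z axis and vertical below 0.06 rad and linear speed of lid below 0.02 m/s and contact force between the fingers and lid below 0.1 N), for 0.2 s.
At the end, for the whole second after the job is handed in: The lid lies flat (within 0.06 rad, knob up) on the tray's floor (within 5 mm), let go and at rest, and the fingers still press the paddle (more than 2 N) with the dial in its third notch (joint above 0.77 rad) through the last second (all of step 1 and value of joint fill_dial above 0.77 rad and contact force between the fingers and fill_dial above 2 N); the arm keeps its last pose, push and grip.
It fails at once if the lid is dropped (falls free faster than 0.5 m/s, more than about 13 mm) (contact force between lid and anything else below 0.05 N and linear speed of lid above 0.5 m/s).
It fails at once if the dial is pressed (over 0.15 rad) while the lid is still over the well (value of joint fill_dial above 0.15 rad and horizontal distance between lid and bath below 0.1 m).
It fails at once if the dial is forced (more than 60 N on it) (contact force between the fingers and fill_dial above 60 N).
It fails at once if the tray is shoved more than 40 mm (distance of tray from where it was at the start of the episode above 0.04 m).
It fails at once if a bystander is moved more than 30 mm (distance of any of artichoke, ramekin, oil, spice_jar, bowl from where it was at the start of the episode above 0.03 m).
It also fails if it takes over 64 s, if anything falls off the work surface, if the arm or the gripper's body presses on something with over 40 N, if the wrist force passes 120 N, or if a joint passes its speed limit or range.

## Working session

There is one attempt and no reset: what is moved stays moved. The work goes in short steps, Python scripts to look and compute and a tool call to move; the robot and the scene stay as the last step left them, time stands still between calls to the robot, and variables do not carry over. Pictures are saved under pics/ and viewed, and the job is handed in when it is done.

Besides the shell and the picture viewer there is one more tool, called after "Request:" as name(argument=value, ...), one argument or row to a line, values as JSON. carry_out: Moves the arm, as the interface text tells. Its arguments: {"type":"object","properties":{"deltas":{"type":"array"},"force":{"type":"number"}},"required":["deltas"]}

```bash
mkdir -p pics; ls
cat > h.py <<'E'
from rig import *
import numpy as np, cv2
from scipy.spatial.transform import Rotation as R
def info(c):
    i=camera_info(c); return np.array(i['mtx']),np.array(i['dist_coeffs']),np.array(i['origin']),np.array(i['rotation'])
def px2w(c,rc,d):
    K,D,o,Rm=info(c)
    p=np.array([[rc[1],rc[0]]],float).reshape(1,1,2)
    u=cv2.undistortPoints(p,K,D)[0,0]
    return o+Rm@(np.array([u[0],u[1],1])*d)
def cloud(c,dep):
    K,D,o,Rm=info(c)
    h,w=dep.shape
    cc,rr=np.meshgrid(np.arange(w),np.arange(h))
    u=cv2.undistortPoints(np.stack([cc,rr],-1).reshape(-1,1,2).astype(float),K,D).reshape(h,w,2)
    P=np.concatenate([u,np.ones((h,w,1))],-1)*dep[...,None]
    W=P@Rm.T+o
    W[dep<=0]=np.nan
    return W
E
python3 - <<'E'
from h import *
for c in ('scene','top'):
    im,d=camera(c); cv2.imwrite(f'pics/{c}0.png',im[...,::-1]); np.savez(f'{c}0.npz',im=im,d=d)
    print(camera_info(c))
    for t in ['bath','lid_knob','lid','tray','paddle_top','artichoke','ramekin','oil','spice_jar','bowl']:
        try:print(c,t,[(r['pixel'],round(r['score'],2)) for r in spot_in(c,t)])
        except Exception as e: print(t,e)
print(get_obs())
E
```

```text
pics
{'mtx': array([[546.04463349,   0.        , 279.75808616],
       [  0.        , 546.04463349, 213.27512706],
       [  0.        ,   0.        ,   1.        ]]), 'dist_coeffs': array([-0.01145467,  0.        ,  0.        ,  0.        ,  0.        ]), 'origin': array([1.29977487, 1.20267985, 1.3248704 ]), 'rotation': array([ 0.26441483,  0.86457895, -0.41108576, -0.11660422])}
scene bath [([269.4, 309.1], 0.75)]
scene lid_knob [([244.0, 313.0], 0.86), ([351.9, 287.3], 0.82), ([261.9, 382.3], 0.76)]
scene lid [([241.8, 310.6], 0.93), ([350.9, 283.3], 0.77), ([264.0, 380.5], 0.76)]
scene tray [([209.1, 250.1], 0.98)]
scene paddle_top [([219.7, 287.1], 0.68)]
scene artichoke []
scene ramekin [([267.2, 213.8], 0.87), ([209.4, 249.7], 0.68)]
scene oil [([157.9, 199.9], 0.6)]
scene spice_jar [([299.3, 378.1], 0.64)]
scene bowl [([343.9, 366.4], 0.62)]
{'mtx': array([[392.28832046,   0.        , 281.15276968],
       [  0.        , 392.28832046, 211.82854194],
       [  0.        ,   0.        ,   1.        ]]), 'dist_coeffs': array([-0.02318966,  0.        ,  0.        ,  0.        , 
[... 657 characters left out ...]
1.1, 'q': array([-1.29150507e+00,  5.27481121e-01,  1.43269852e+00, -1.69253958e-05,
        1.18141571e+00, -1.78493507e-01]), 'joint_velocities': array([-3.81053827e-04,  8.95999481e-05, -1.70119128e-04,  8.91663299e-04,
        1.18271105e-04,  7.78210750e-04]), 'joint_torque': array([ 7.90500999e-04, -4.40029335e+01, -1.76988387e+01,  6.35163509e-02,
        5.04961959e-02, -7.85769657e-06]), 'position': array([ 0.27624457, -0.56060755,  0.22256048]), 'tool_rot': array([ 8.49107711e-01, -5.28219741e-01, -6.25065892e-06,  4.90354744e-06]), 'ft_force': array([-0.3107276 ,  0.03479193,  0.74411173]), 'moment': array([-0.01954847, -0.0485044 , -0.00313571]), 'grip_width': 0.0871322255981659}
```

```bash
sed -i 's/np.array(i\[.rotation.\])/R.from_quat(i["rotation"]).as_matrix()/' h.py
python3 - <<'E'
import cv2
t=cv2.imread('pics/top0.png'); cv2.imwrite('pics/top0c.png',cv2.resize(t[110:310,110:376],None,fx=3,fy=3,interpolation=2))
t=cv2.imread('pics/scene0.png'); cv2.imwrite('pics/scene0c.png',cv2.resize(t[170:370,180:446],None,fx=3,fy=3,interpolation=2))
E
```

```text
(no output)
```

View pics/top0.png

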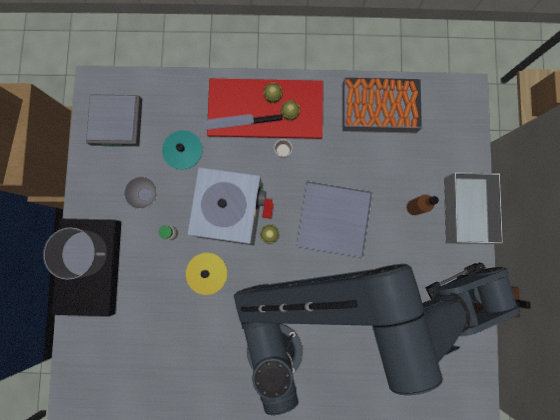

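View pics/scene0.png

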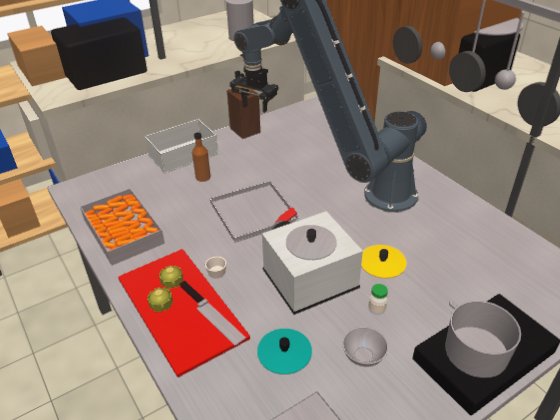

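```bash
ls pics
```

```text
scene0.png
scene0c.png
top0.png
top0c.png
```

View pics/top0c.png

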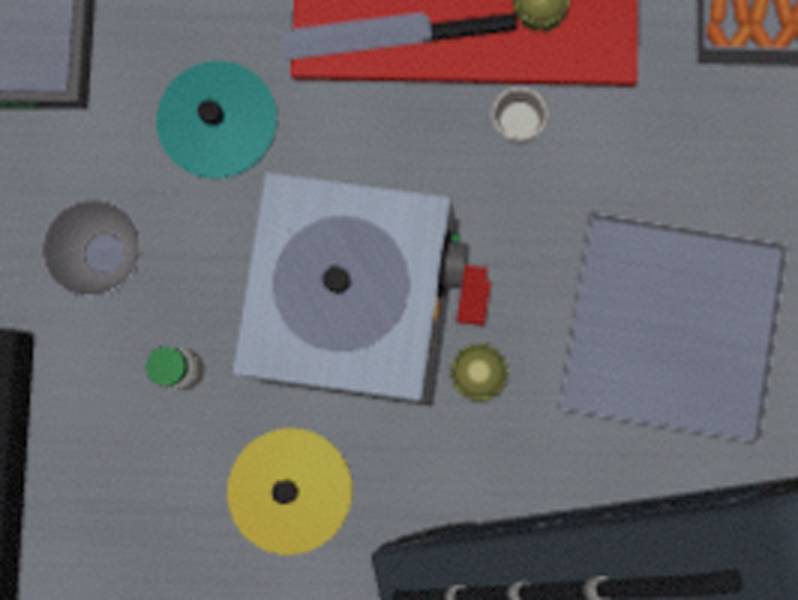

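View pics/scene0c.png

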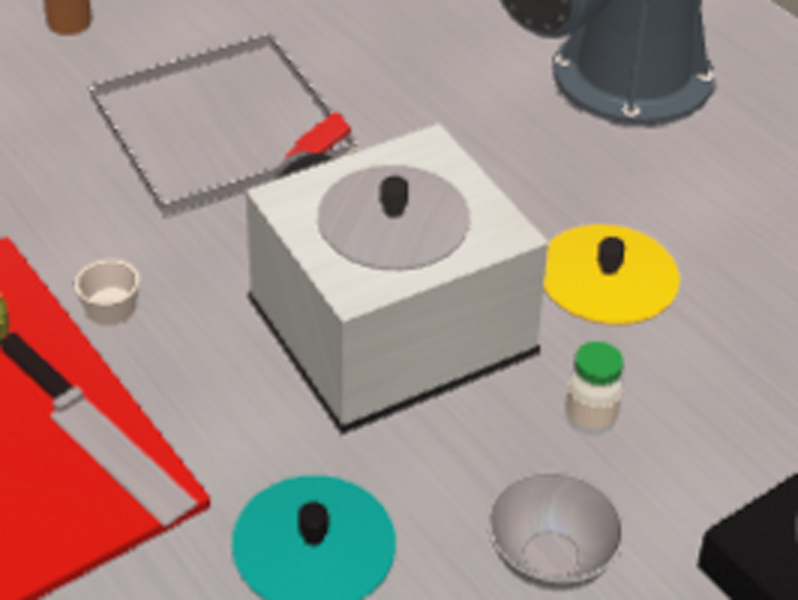

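Three lid-shaped candidates show in the top view: steel (204,222) on the bath, turquoise (148,181) and yellow (272,205). The steel one in the well is the one meant, and the crops confirm it. The tray is at (218,334), the paddle at (208,267), and the artichoke at (233,270), close to the paddle. Next I measure.

```bash
cat > meas.py <<'E'
from h import *
def load(c,n='0'):
    z=np.load(f'{c}{n}.npz'); return z['im'],z['d'],cloud(c,z['d'])
if __name__=='__main__':
    for c in ('top','scene'):
        im,d,W=load(c)
        hsv=cv2.cvtColor(im,cv2.COLOR_RGB2HSV)
        x,y,z=W[...,0],W[...,1],W[...,2]
        print(c,'valid',np.mean(d>0))
        # bath top plane
        m=(abs(z-.165)<.012)&(x>.2)&(x<.65)&(y>0)&(y<.4)
        p=W[m]; print('bath top n',len(p),np.median(p[:,2]))
        r=cv2.minAreaRect((p[:,:2]*1000).astype(np.float32)); print(' rect',r)
        # knob: dark, high
        k=(im.max(-1)<70)&(z>.185)&(x>.2)&(x<.65)&(y>0)&(y<.4)&(z<.25)
        p=W[k]; print('knob',len(p),p.mean(0) if len(p) else 0, p[:,2].max() if len(p) else 0, p.min(0),p.max(0))
        # tray walls
        t=(z>.012)&(z<.04)&(x>.2)&(x<.6)&(y>-.4)&(y<-.02)
        p=W[t]; print('traywall',len(p)); 
        if len(p)>20: print(cv2.minAreaRect((p[:,:2]*1000).astype(np.float32)),np.percentile(p[:,2],[5,50,95]))
        # red paddle
        q=(hsv[...,1]>150)&((hsv[...,0]<8)|(hsv[...,0]>172))&(z>.1)&(x<.6)
        p=W[q]; print('paddle',len(p),p.mean(0),p.min(0),p.max(0))
        lidm=(z>.168)&(z<.19)&(x>.2)&(x<.65)&(y>0)&(y<.4); p=W[lidm]; print('lid',len(p),p.mean(0),np.percentile(p[:,2],[5,50,95]))
    for n,rc in dict(artichoke=(233,270),ramekin=(148,283),oil=(203,428)).items():
        im,d,W=load('top'); print(n,W[rc])
E
python3 meas.py
```

```text
top valid 0.9960204081632653
bath top n 4340 0.16738874483734933
 rect ((528.3948364257812, 156.22079467773438), (283.396240234375, 240.1907501220703), 83.4427490234375)
knob 56 [0.53108483 0.18687395 0.21013777] 0.21603915234104543 [0.5185683  0.17379069 0.19561   ] [0.54427495 0.19992064 0.21603915]
traywall 211
((496.6885070800781, -219.4138641357422), (260.1854553222656, 243.17367553710938), 81.88587951660156) [0.01269982 0.02326369 0.02876401]
paddle 157 [0.51309323 0.01465024 0.16480694] [ 0.19136754 -0.70083149  0.1391683 ] [0.55706381 0.04872498 0.18330053]
lid 2021 [0.53134004 0.17620326 0.1716372 ] [0.16824157 0.17112538 0.17668209]
scene valid 0.994515306122449
bath top n 3832 0.1660674184883858
 rect ((528.634765625, 160.47760009765625), (289.6834411621094, 245.46340942382812), 84.48888397216797)
knob 193 [0.38153585 0.13458896 0.22412748] 0.249983276565523 [0.20629527 0.03703189 0.18533169] [0.56882853 0.20814535 0.24998328]
traywall 320
((490.13873291015625, -215.3655548095703), (276.78717041015625, 237.0800323486328), 84.39634704589844) [0.01260672 0.01898833 0.0262771 ]
paddle 138 [0.51852826 0.03770038 0.16504446] [0.49062574 0.01659149 0.14632866] [0.55634421 0.05728893 0.18028932]
lid 1409 [0.5365808  0.18616469 0.17146212] [0.16824437 0.1708037  0.17658974]
artichoke [0.44108359 0.02566507 0.05811671]
ramekin [ 0.78292528 -0.01562101  0.00661664]
oil [ 0.55084092 -0.52458768  0.17891393]
```

```bash
cat > fit.py <<'E'
from meas import *
from scipy.optimize import minimize
for c in ('top','scene'):
    im,d,W=load(c); x,y,z=W[...,0],W[...,1],W[...,2]
    m=((z>.157)&(z<.185)&(x>.38)&(x<.7)&(y>.02)&(y<.4)).astype(np.uint8)
    hsv=cv2.cvtColor(im,cv2.COLOR_RGB2HSV)
    m&=~((hsv[...,1]>110)).astype(np.uint8)&1
    m=cv2.morphologyEx(m,cv2.MORPH_CLOSE,np.ones((9,9)));m=cv2.morphologyEx(m,cv2.MORPH_OPEN,np.ones((11,11)))
    n,l,s,_=cv2.connectedComponentsWithStats(m); m=l==1+np.argmax(s[1:,4])
    # project mask pixels to plane z=.165
    K,D,o,Rm=info(c)
    def onplane(mask,zp):
        rr,cc=np.nonzero(mask)
        u=cv2.undistortPoints(np.stack([cc,rr],-1).astype(float).reshape(-1,1,2),K,D)[:,0]
        r=np.c_[u,np.ones(len(u))]@Rm.T
        return (o+r*((zp-o[2])/r[:,2])[:,None])[:,:2]
    p=onplane(m,.165).astype(np.float32)*1000
    print(c,'bath',cv2.minAreaRect(p),p.mean(0))
    # soft rect fit: known size, maximise inside/outside
    allp=onplane(np.ones_like(m),.165)*1000; mm=m.ravel()
    near=(abs(allp-p.mean(0))<250).all(1); A=allp[near];B=mm[near]
    def cost(v,w=(240,220)):
        cs,sn=np.cos(v[2]),np.sin(v[2]); q=(A-v[:2])@np.array([[cs,-sn],[sn,cs]])
        ins=1/(1+np.exp(-np.clip(np.minimum(w[0]/2-abs(q[:,0]),w[1]/2-abs(q[:,1])),-50,50)/2)); return ((ins-B)**2).sum()
    b=min((minimize(cost,[*p.mean(0),a],method='Nelder-Mead') for a in (-.3,-.1,.1,.3)),key=lambda r:r.fun); print(' fit',b.x,b.fun)
    # knob
    k=(im.max(-1)<75)&(x>.45)&(x<.6)&(y>.1)&(y<.27)&(z>.17)
    p=W[k]; top=p[p[:,2]>.203]; print(' knob',len(p),top.mean(0),top[:,2].max(), top.min(0),top.max(0))
    kp=onplane(k,.197 if c=='scene' else .207)*1000; print(' knob on plane',kp.mean(0),kp.min(0),kp.max(0))
    # tray
    t=(z>.015)&(z<.035)&(x>.3)&(x<.7)&(y>-.4)&(y<-.04)
    tm=cv2.morphologyEx(t.astype(np.uint8),cv2.MORPH_CLOSE,np.ones((15,15)))
    n,l,s,_=cv2.connectedComponentsWithStats(tm); i=1+np.argmax(s[1:,2]*s[1:,3]); p=W[(l==i)&t]
    print(' tray',len(p),cv2.minAreaRect((p[:,:2]*1000).astype(np.float32)))
    q=(hsv[...,1]>150)&((hsv[...,0]<8)|(hsv[...,0]>172))&(z>.1)&(x<.6)&(x>.4)&(y>-.1)&(y<.1)
    p=W[q]; print(' paddle',len(p),p.mean(0),p.min(0),p.max(0)); print(cv2.minAreaRect((p[:,:2]*1000).astype(np.float32)))
    # plane dir
    cc=p-p.mean(0); print(np.linalg.svd(cc,full_matrices=False)[2])
E
python3 fit.py
```

```text
top bath ((530.38623046875, 174.05447387695312), (245.1310272216797, 240.3850555419922), 83.31468200683594) [531.2999  182.88632]
 fit [ 5.31639978e+02  1.85257788e+02 -1.15585817e-01] 151.00530276184253
 knob 57 [0.53159099 0.18739431 0.21104744] 0.21603915234104543 [0.51989747 0.17567012 0.20433175] [0.54427495 0.19992064 0.21603915]
 knob on plane [531.31888452 187.17870664] [517.27621684 173.00744755] [544.68134329 200.63353132]
 tray 174 ((505.4859619140625, -220.75582885742188), (259.99078369140625, 260.9991760253906), 81.896728515625)
 paddle 153 [0.521292   0.03332333 0.16489155] [0.48935947 0.01759209 0.14257074] [0.55706381 0.04872498 0.18300134]
((522.782958984375, 32.7121467590332), (30.15175437927246, 67.166259765625), 85.54447174072266)
[[-0.89864799  0.02662411  0.4378618 ]
 [ 0.04708713  0.99824396  0.03594147]
 [-0.43613599  0.05291639 -0.89832358]]
scene bath ((533.4526977539062, 180.7752685546875), (260.9717102050781, 245.03392028808594), 83.9825668334961) [538.36273 193.5181 ]
 fit [ 5.34283702e+02  1.92452913e+02 -1.33137366e-01] 267.9592583331175
 knob 96 [0.53584453 0.19498373 0.21019044] 0.21811791213288445 [0.52185063 0.17908111 0.20303943] [0.55329626 0.20814535 0.21811791]
 knob on plane [533.65612406 191.76497062] [512.48451039 166.3631485 ] [555.62415473 216.82024448]
 tray 341 ((506.32940673828125, -215.3272247314453), (272.8503723144531, 264.113525390625), 82.244384765625)
 paddle 138 [0.51852826 0.03770038 0.16504446] [0.49062574 0.01659149 0.14632866] [0.55634421 0.05728893 0.18028932]
((523.765380859375, 36.782135009765625), (39.15166091918945, 66.23007202148438), 86.57108306884766)
[[ 0.85493309 -0.2809478  -0.43607081]
 [-0.28581389 -0.95664797  0.0559918 ]
 [ 0.43289703 -0.07676585  0.89816878]]
```

```bash
cat > mv.py <<'E'
from h import *
import sys
def plan(x,y,z,yawx=None):
    o=get_obs(); T=R.from_quat(o['tool_rot']); p=np.array(o['position'])
    s=T.inv().apply(np.array([x,y,z])-p)/.025
    if yawx is None: rv=np.zeros(3)
    else:
        c,sn=np.cos(yawx),np.sin(yawx)
        M=np.array([[c,sn,0],[sn,-c,0],[0,0,-1.]])
        rv=np.degrees((T.inv()*R.from_matrix(M)).as_rotvec())
    print('t',round(o['time'],2),'pos',p.round(4),'ft',np.round(o['ft_force'],1),'w',round(o['grip_width'],4),'q6',np.round(o['q'],2))
    print('shift',s.round(3),'rot',rv.round(2))
a=[float(v) for v in sys.argv[1:]]
plan(*a)
E
python3 mv.py .5315 .1875 .30 -1.6878; python3 mv.py .5315 .1875 .30 1.4538
```

```text
t 1.1 pos [ 0.2762 -0.5606  0.2226] ft [-0.3  0.   0.7] w 0.0871 q6 [-1.29  0.53  1.43 -0.    1.18 -0.18]
shift [-22.33  -22.384  -3.098] rot [ 0.    0.   32.93]
t 1.1 pos [ 0.2762 -0.5606  0.2226] ft [-0.3  0.   0.7] w 0.0871 q6 [-1.29  0.53  1.43 -0.    1.18 -0.18]
shift [-22.33  -22.384  -3.098] rot [  -0.      0.   -147.07]
```

Request:
carry_out(
  deltas=[
    [-1, -22.3, -22.4, -3.1, 0, 0, 32.9],
    [-1, -22.3, -22.4, -3.1, 0, 0, 32.9],
    [-1, -22.3, -22.4, -3.1, 0, 0, 32.9],
    [-1, -22.3, -22.4, -3.1, 0, 0, 32.9],
    [-1, -22.3, -22.4, -3.1, 0, 0, 32.9],
    [-1, -22.3, -22.4, -3.1, 0, 0, 32.9],
    [-1, -22.3, -22.4, -3.1, 0, 0, 32.9],
    [-1, -22.3, -22.4, -3.1, 0, 0, 32.9],
  ],
  force=40,
)

```text
time: 1.9
position: [0.4056, -0.1822, 0.2621]
tool_rot: [-0.665, 0.747, -0.0, 0.0]
ft_force: [1.3, -0.9, 0.2]
grip_width: 0.0869
```

```bash
python3 mv.py .5315 .1875 .30 -1.6878
```

```text
t 1.9 pos [ 0.4056 -0.1822  0.2621] ft [ 1.3 -0.9  0.2] w 0.0869 q6 [-0.67  0.23  1.81  0.    1.1   1.01]
shift [-15.275  -3.277  -1.519] rot [-0.05 -0.02 -0.  ]
```

Request:
carry_out(
  deltas=[
    [-1, -15.3, -3.3, -1.5, 0, 0, 0],
    [-1, -15.3, -3.3, -1.5, 0, 0, 0],
    [-1, -15.3, -3.3, -1.5, 0, 0, 0],
    [-1, -15.3, -3.3, -1.5, 0, 0, 0],
    [-1, -15.3, -3.3, -1.5, 0, 0, 0],
    [-1, -15.3, -3.3, -1.5, 0, 0, 0],
    [-1, -15.3, -3.3, -1.5, 0, 0, 0],
    [-1, -15.3, -3.3, -1.5, 0, 0, 0],
  ],
)

```text
time: 2.7
position: [0.532, 0.189, 0.2996]
tool_rot: [-0.665, 0.747, -0.0, 0.0]
ft_force: [0.8, -0.8, -0.9]
grip_width: 0.0869
```

```bash
python3 mv.py .5315 .1875 .30 -1.6878
```

```text
t 2.7 pos [0.532  0.189  0.2996] ft [ 0.8 -0.8 -0.9] w 0.0869 q6 [0.14 0.36 1.49 0.   1.29 1.83]
shift [ 0.063  0.015 -0.017] rot [-0.06  0.02  0.1 ]
```

Request:
carry_out(
  deltas=[
    [-1, 0.03, 0, 1.5, 0, 0, 0],
    [-1, 0.03, 0, 3, 0, 0, 0],
    [-1, 0.03, 0, 4, 0, 0, 0],
    [-1, 0.03, 0, 4.5, 0, 0, 0],
    [-1, 0.03, 0, 4.82, 0, 0, 0],
    [-1, 0.03, 0, 4.82, 0, 0, 0],
    [-1, 0.03, 0, 4.82, 0, 0, 0],
  ],
)

```text
time: 3.4
position: [0.5325, 0.1856, 0.1797]
tool_rot: [-0.665, 0.747, -0.001, 0.001]
ft_force: [-0.4, 0.4, 0.4]
grip_width: 0.0869
```

```bash
python3 - <<'E'
from h import *
im,d=camera('scene'); cv2.imwrite('pics/s1.png',cv2.resize(im[150:330,220:420,::-1],None,fx=3,fy=3))
E
python3 mv.py .5315 .1875 .178
```

```text
t 3.45 pos [0.5326 0.1856 0.18  ] ft [-0.2  0.9  0.2] w 0.0868 q6 [0.14 0.5  1.63 0.   1.01 1.82]
shift [-0.068  0.053  0.079] rot [0. 0. 0.]
```

View pics/s1.png

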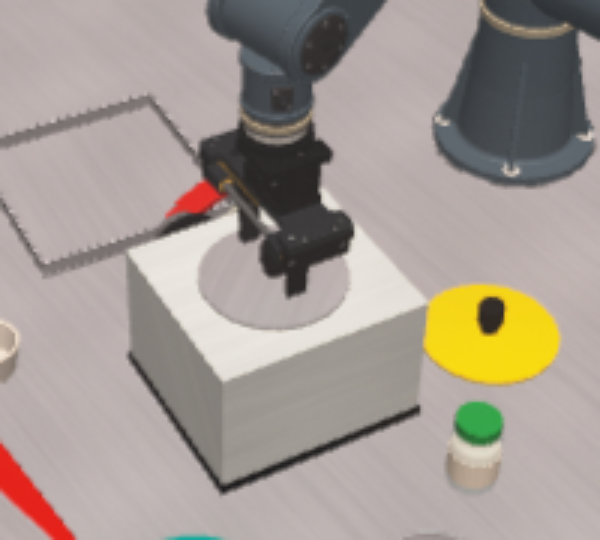

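The fingers straddle the knob on the steel lid, with the knob hidden between them at about crop (270,260). I close the fingers.

Request:
carry_out(
  deltas=[
    [1, -0.05, 0.04, 0.06, 0, 0, 0],
    [1, -0.05, 0.04, 0.06, 0, 0, 0],
    [1, -0.05, 0.04, 0.06, 0, 0, 0],
    [1, -0.05, 0.04, 0.06, 0, 0, 0],
    [1, -0.05, 0.04, 0.06, 0, 0, 0],
    [1, -0.05, 0.04, 0.06, 0, 0, 0],
    [1, -0.05, 0.04, 0.06, 0, 0, 0],
  ],
  force=40,
)

```text
time: 4.15
position: [0.5306, 0.1869, 0.1771]
tool_rot: [-0.665, 0.747, 0.0, -0.0]
ft_force: [-0.3, -0.2, -0.0]
grip_width: 0.0392
```

```bash
python3 mv.py .5315 .1875 .25
```

```text
t 4.15 pos [0.5306 0.1869 0.1771] ft [-0.3 -0.2 -0. ] w 0.0392 q6 [ 0.14  0.5   1.64 -0.    1.    1.83]
shift [-0.027 -0.031 -2.917] rot [0. 0. 0.]
```

Still closing (opening 39 mm).

Request:
carry_out(
  deltas=[
    [1, 0, 0, 0, 0, 0, 0],
    [1, 0, 0, 0, 0, 0, 0],
    [1, 0, 0, 0, 0, 0, 0],
    [1, 0, 0, 0, 0, 0, 0],
    [1, 0, 0, 0, 0, 0, 0],
  ],
  force=40,
)

```text
time: 4.65
position: [0.5307, 0.1871, 0.1771]
tool_rot: [-0.665, 0.747, 0.0, 0.0]
ft_force: [-0.3, 1.3, -1.2]
grip_width: 0.029
```

Request:
carry_out(
  deltas=[
    [1, 0, 0, -0.3, 0, 0, 0],
    [1, 0, 0, -0.8, 0, 0, 0],
    [1, 0, 0, -1.6, 0, 0, 0],
    [1, 0, 0, -2.6, 0, 0, 0],
    [1, 0, 0, -3.4, 0, 0, 0],
    [1, 0, 0, -4, 0, 0, 0],
    [1, 0, 0, -4, 0, 0, 0],
    [1, 0, 0, -4, 0, 0, 0],
  ],
)

```text
time: 5.45
position: [0.5303, 0.1868, 0.2774]
tool_rot: [-0.665, 0.747, -0.0, 0.0]
ft_force: [-0.3, -0.3, -3.3]
grip_width: 0.0285
```

```bash
python3 - <<'E'
from h import *
im,d=camera('scene'); cv2.imwrite('pics/s2.png',cv2.resize(im[130:330,220:420,::-1],None,fx=3,fy=3))
E
python3 mv.py .506 -.219 .22
```

```text
t 5.5 pos [0.5299 0.1867 0.2766] ft [-0.8 -0.7 -3.3] w 0.0286 q6 [ 0.14  0.38  1.53 -0.    1.23  1.83]
shift [16.23  -0.941  2.271] rot [0. 0. 0.]
```

View pics/s2.png

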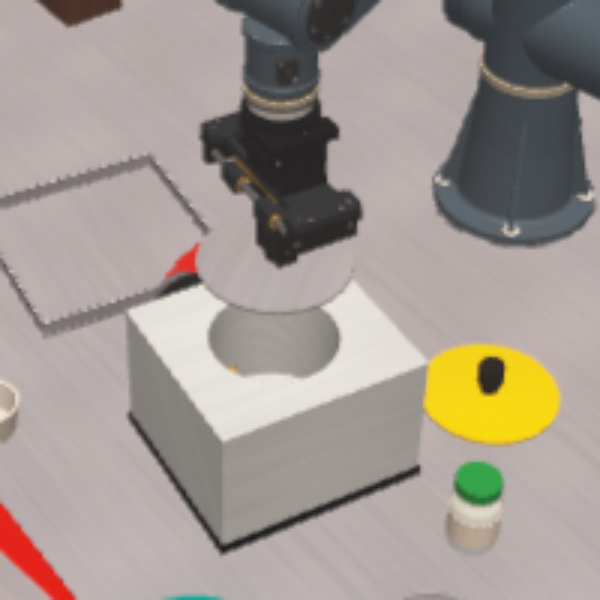

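The lid is off and level, held with about 3.3 N of weight on the wrist. The well at crop (275,335) is open. I carry it over the tray with a gentle ramp.

Request:
carry_out(
  deltas=[
    [1, 0.5, 0, 0, 0, 0, 0],
    [1, 1.5, -0.1, 0, 0, 0, 0],
    [1, 2.8, -0.2, 0, 0, 0, 0],
    [1, 4.2, -0.25, 0, 0, 0, 0],
    [1, 5.6, -0.35, 0, 0, 0, 0],
    [1, 7, -0.4, 0, 0, 0, 0],
    [1, 8.4, -0.5, 0, 0, 0, 0],
    [1, 9.8, -0.6, 0, 0, 0, 0],
  ],
)

```text
time: 6.3
position: [0.5158, -0.0601, 0.2761]
tool_rot: [-0.665, 0.747, 0.001, -0.001]
ft_force: [0.1, -0.3, -1.8]
grip_width: 0.0283
```

Request:
carry_out(
  deltas=[
    [1, 1.4, -0.1, 0, 0, 0, 0],
    [1, 2.8, -0.2, 0.2, 0, 0, 0],
    [1, 4.1, -0.25, 0.6, 0, 0, 0],
    [1, 5.2, -0.3, 1.2, 0, 0, 0],
    [1, 6, -0.34, 1.8, 0, 0, 0],
    [1, 6.4, -0.34, 2.2, 0, 0, 0],
    [1, 6.4, -0.34, 2.3, 0, 0, 0],
    [1, 6.4, -0.34, 2.3, 0, 0, 0],
  ],
)

```text
time: 7.1
position: [0.5062, -0.2172, 0.2189]
tool_rot: [-0.665, 0.747, 0.001, -0.0]
ft_force: [0.2, 0.7, -2.4]
grip_width: 0.0286
```

```bash
python3 - <<'E'
from h import *
im,d=camera('scene'); cv2.imwrite('pics/s3.png',cv2.resize(im[100:280,180:380,::-1],None,fx=3,fy=3))
E
python3 mv.py .506 -.219 .024
```

```text
t 7.15 pos [ 0.5067 -0.2171  0.2196] ft [ 0.4 -0.3 -3.2] w 0.0285 q6 [-0.61  0.43  1.62  0.    1.09  1.08]
shift [0.088 0.015 7.822] rot [0. 0. 0.]
```

View pics/s3.png

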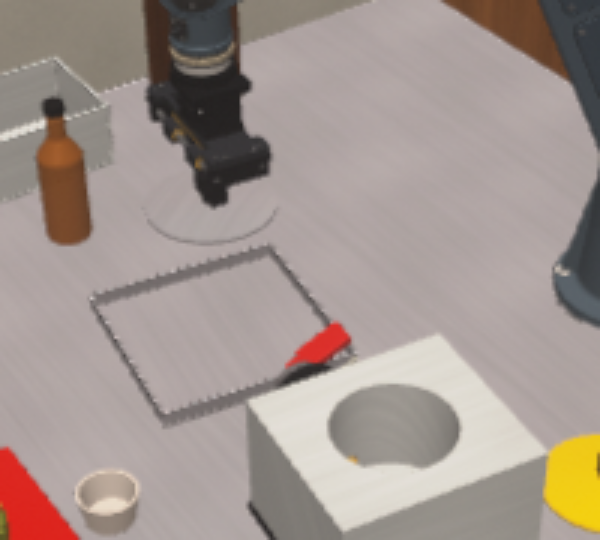

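Request:
carry_out(
  deltas=[
    [1, 0.05, 0, 0.6, 0, 0, 0],
    [1, 0.09, 0, 1.8, 0, 0, 0],
    [1, 0.09, 0, 3.1, 0, 0, 0],
    [1, 0.09, 0, 4.4, 0, 0, 0],
    [1, 0.09, 0, 5.6, 0, 0, 0],
    [1, 0.09, 0, 6.5, 0, 0, 0],
    [1, 0.09, 0, 7, 0, 0, 0],
    [1, 0.09, 0, 7.2, 0, 0, 0],
  ],
)

```text
time: 7.95
position: [0.507, -0.2194, 0.0391]
tool_rot: [-0.665, 0.747, 0.0, -0.0]
ft_force: [-0.3, -0.4, -2.0]
grip_width: 0.0286
```

Request:
carry_out(
  deltas=[
    [1, 0, 0, 0.1, 0, 0, 0],
    [1, 0, 0, 0.2, 0, 0, 0],
    [1, 0, 0, 0.25, 0, 0, 0],
  ],
)

```text
time: 8.25
position: [0.5074, -0.2206, 0.0342]
tool_rot: [-0.665, 0.747, -0.001, 0.0]
ft_force: [0.1, 0.1, -1.9]
grip_width: 0.0287
```

```bash
python3 - <<'E'
from h import *
im,d=camera('scene'); cv2.imwrite('pics/s4.png',cv2.resize(im[120:260,190:340,::-1],None,fx=4,fy=4))
E
python3 mv.py .506 -.219 .024
```

```text
t 8.3 pos [ 0.5071 -0.2205  0.034 ] ft [-0.4  0.  -2.7] w 0.0285 q6 [-0.61  0.72  1.75  0.    0.67  1.07]
shift [-0.056  0.052  0.399] rot [0. 0. 0.]
```

View pics/s4.png

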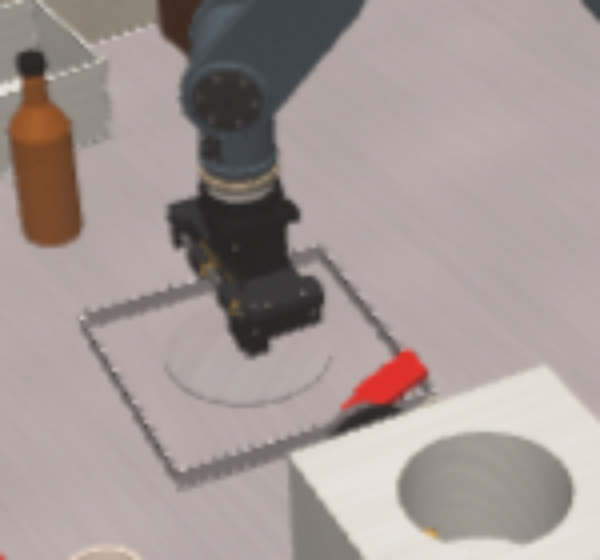

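The lid hangs centred inside the tray walls, and the gripper is clear of them. I lower it in small steps until the force shows contact.

Request:
carry_out(
  deltas=[
    [1, 0, 0, 0.1, 0, 0, 0],
    [1, 0, 0, 0.2, 0, 0, 0],
    [1, 0, 0, 0.28, 0, 0, 0],
    [1, 0, 0, 0.28, 0, 0, 0],
  ],
)

```text
time: 8.7
position: [0.5064, -0.2202, 0.026]
tool_rot: [-0.665, 0.747, 0.0, -0.0]
ft_force: [-0.0, -0.0, -2.5]
grip_width: 0.0288
```

Request:
carry_out(
  deltas=[
    [1, 0, 0, 0.05, 0, 0, 0],
    [1, 0, 0, 0.1, 0, 0, 0],
    [1, 0, 0, 0.1, 0, 0, 0],
  ],
)

```text
time: 9.0
position: [0.5066, -0.2202, 0.0237]
tool_rot: [-0.665, 0.747, 0.0, -0.0]
ft_force: [0.0, -0.0, -3.5]
grip_width: 0.0285
```

```bash
python3 mv.py .506 -.219 .024
```

```text
t 9.0 pos [ 0.5066 -0.2202  0.0237] ft [ 0.  -0.  -3.5] w 0.0285 q6 [-0.61  0.74  1.76 -0.    0.65  1.07]
shift [-0.045  0.028 -0.014] rot [0. 0. 0.]
```

Request:
carry_out(
  deltas=[
    [1, 0, 0, 0.04, 0, 0, 0],
    [1, 0, 0, 0.04, 0, 0, 0],
  ],
)

```text
time: 9.2
position: [0.5067, -0.2203, 0.0231]
tool_rot: [-0.665, 0.747, -0.0, 0.0]
ft_force: [0.6, -0.3, -0.8]
grip_width: 0.029
```

Request:
carry_out(
  deltas=[
    [1, 0, 0, 0.04, 0, 0, 0],
    [1, 0, 0, 0.04, 0, 0, 0],
  ],
)

```text
time: 9.4
position: [0.5067, -0.2203, 0.023]
tool_rot: [-0.665, 0.747, -0.0, 0.0]
ft_force: [-1.7, 1.2, 6.5]
grip_width: 0.0287
```

Contact: +6.5 N, the lid rests on the floor. I release it slowly.

Request:
carry_out(
  deltas=[
    [0.25, 0, 0, -0.02, 0, 0, 0],
    [0.2, 0, 0, -0.02, 0, 0, 0],
    [0, 0, 0, -0.02, 0, 0, 0],
    [-0.4, 0, 0, -0.02, 0, 0, 0],
    [-1, 0, 0, -0.02, 0, 0, 0],
    [-1, 0, 0, -0.02, 0, 0, 0],
    [-1, 0, 0, -0.02, 0, 0, 0],
    [-1, 0, 0, -0.02, 0, 0, 0],
  ],
)

```text
time: 10.2
position: [0.5066, -0.2202, 0.0223]
tool_rot: [-0.665, 0.747, 0.0, -0.0]
ft_force: [0.7, 0.2, -0.4]
grip_width: 0.0748
```

```bash
python3 mv.py .506 -.219 .25
```

```text
t 10.2 pos [ 0.5066 -0.2202  0.0223] ft [ 0.7  0.2 -0.4] w 0.0748 q6 [-0.61  0.74  1.76  0.    0.65  1.07]
shift [-0.047  0.032 -9.109] rot [0. 0. 0.]
```

Request:
carry_out(
  deltas=[
    [-1, 0, 0, -0.4, 0, 0, 0],
    [-1, 0, 0, -1.2, 0, 0, 0],
    [-1, 0, 0, -2.4, 0, 0, 0],
    [-1, 0, 0, -3.8, 0, 0, 0],
    [-1, 0, 0, -5.4, 0, 0, 0],
    [-1, 0, 0, -7, 0, 0, 0],
    [-1, 0, 0, -8.4, 0, 0, 0],
    [-1, 0, 0, -9.2, 0, 0, 0],
  ],
)

```text
time: 11.0
position: [0.5076, -0.2208, 0.2566]
tool_rot: [-0.665, 0.747, -0.003, 0.001]
ft_force: [0.1, -0.3, -0.1]
grip_width: 0.0872
```

```bash
python3 mv.py .5 .034 .26 -1.6878
```

```text
t 11.0 pos [ 0.5076 -0.2208  0.2566] ft [ 0.1 -0.3 -0.1] w 0.0872 q6 [-0.61  0.39  1.58  0.    1.17  1.07]
shift [-10.088   1.484  -0.174] rot [-0.3  -0.16  0.04]
```

Request:
carry_out(
  deltas=[
    [1, -1, 0.15, -0.15, 0, 0, 0],
    [1, -2.8, 0.4, -0.15, 0, 0, 0],
    [1, -4.6, 0.7, -0.15, 0, 0, 0],
    [1, -6.4, 0.95, -0.15, 0, 0, 0],
    [1, -8.2, 1.2, -0.15, 0, 0, 0],
    [1, -9.5, 1.4, -0.15, 0, 0, 0],
    [1, -10.1, 1.48, -0.15, 0, 0, 0],
    [1, -10.1, 1.48, -0.15, 0, 0, 0],
  ],
)

```text
time: 11.8
position: [0.4985, 0.0369, 0.2568]
tool_rot: [-0.666, 0.746, -0.0, 0.0]
ft_force: [0.7, -0.4, -0.3]
grip_width: 0.0312
```

```bash
python3 - <<'E'
from h import *
for c in('scene','top'):
    im,d=camera(c); np.savez(f'{c}5.npz',im=im,d=d)
    s=im[120:300,190:390] if c=='scene' else im[130:280,170:390]
    cv2.imwrite(f'pics/{c}5.png',cv2.resize(s[...,::-1],None,fx=3,fy=3))
W=cloud('top',np.load('top5.npz')['d']);x,y,z=W[...,0],W[...,1],W[...,2]
k=(abs(x-.506)<.1)&(abs(y+.22)<.1)
p=W[k&(z>.008)&(z<.03)]; print('plate',len(p),p.mean(0),np.percentile(p[:,2],[5,50,95]))
p=W[k&(z>.04)&(z<.08)]; print('knob',len(p),p.mean(0) if len(p) else 0, p[:,2].max() if len(p) else 0)
E
python3 mv.py .5005 .0345 .20 -1.6878
```

```text
plate 1395 [ 0.50880439 -0.22047462  0.01682082] [0.00900125 0.01707549 0.02297493]
knob 53 [ 0.50915507 -0.22006608  0.05605816] 0.06499358177411452
t 11.9 pos [0.4992 0.0346 0.2566] ft [-0.1  0.6  0.5] w 0.023 q6 [-0.15  0.32  1.7  -0.    1.13  1.53]
shift [-2.000e-03 -5.100e-02  2.263e+00] rot [-0.04 -0.04  0.09]
```

View pics/scene5.png

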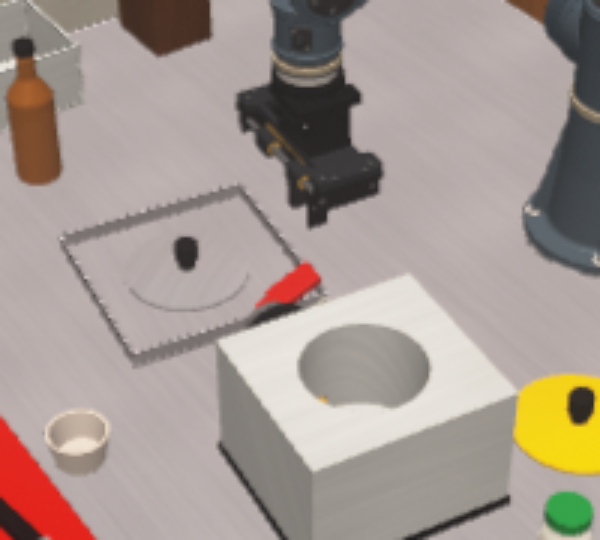

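View pics/top5.png

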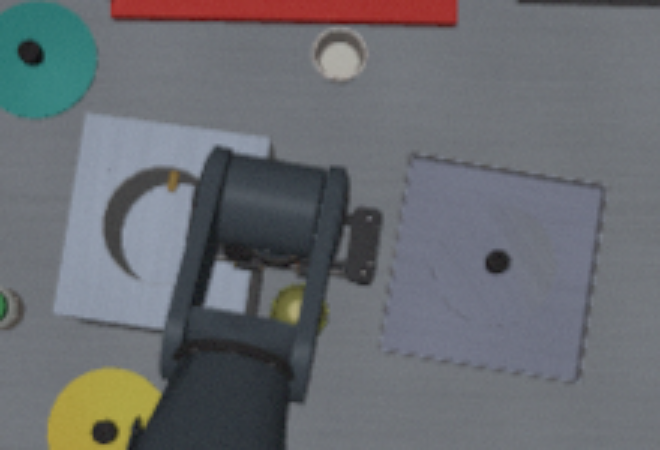

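The lid lies flat and centred in the tray, knob up: scene crop (186,252), top crop (497,262). Its knob top measures z≈0.058 against an expected 0.057. The paddle is free. I descend above it with the fingers shut.

Request:
carry_out(
  deltas=[
    [1, 0, -0.05, 0.6, 0, 0, 0],
    [1, 0, -0.05, 1.4, 0, 0, 0],
    [1, 0, -0.05, 2, 0, 0, 0],
    [1, 0, -0.05, 2.3, 0, 0, 0],
    [1, 0, -0.05, 2.3, 0, 0, 0],
    [1, 0, -0.05, 2.3, 0, 0, 0],
    [1, 0, -0.05, 2.3, 0, 0, 0],
  ],
)

```text
time: 12.6
position: [0.5012, 0.0343, 0.1994]
tool_rot: [-0.665, 0.747, -0.001, 0.001]
ft_force: [0.1, -0.5, 0.7]
grip_width: 0.0007
```

```bash
python3 - <<'E'
from h import *
im,d=camera('scene'); cv2.imwrite(f'pics/s6.png',cv2.resize(im[140:260,230:370,::-1],None,fx=4,fy=4))
E
python3 mv.py .5005 .0345 .15 -1.6878
```

```text
t 12.65 pos [0.5011 0.0344 0.1994] ft [ 0.3 -0.7  0.5] w 0.0007 q6 [-0.15  0.4   1.76 -0.    0.98  1.53]
shift [-0.002  0.029  1.976] rot [-0.1  -0.01  0.02]
```

View pics/s6.png

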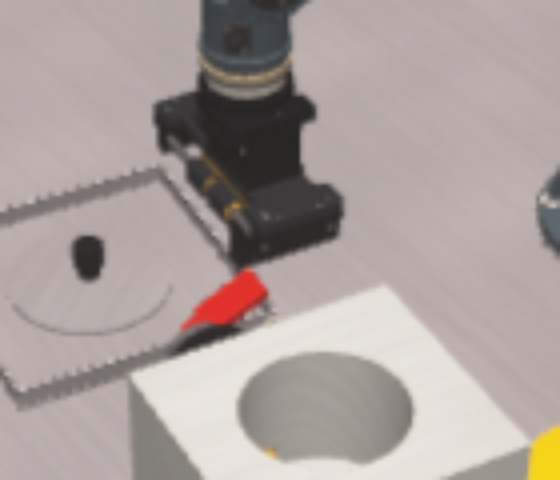

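Request:
carry_out(
  deltas=[
    [1, 0, 0.03, 0.4, 0, 0, 0],
    [1, 0, 0.03, 0.8, 0, 0, 0],
    [1, 0, 0.03, 1, 0, 0, 0],
    [1, 0, 0.03, 1.1, 0, 0, 0],
    [1, 0, 0.03, 1.2, 0, 0, 0],
    [1, 0, 0.03, 1.3, 0, 0, 0],
  ],
)

```text
time: 13.25
position: [0.4987, 0.035, 0.1655]
tool_rot: [-0.665, 0.747, 0.001, -0.001]
ft_force: [-0.6, 1.2, 3.6]
grip_width: 0.0007
```

Request:
carry_out(
  deltas=[
    [1, 0, 0, 0.1, 0, 0, 0],
    [1, 0, 0, 0.2, 0, 0, 0],
    [1, 0, 0, 0.3, 0, 0, 0],
    [1, 0, 0, 0.4, 0, 0, 0],
  ],
)

```text
time: 13.65
position: [0.4986, 0.0349, 0.156]
tool_rot: [-0.665, 0.747, 0.001, -0.001]
ft_force: [-4.7, 0.7, 9.4]
grip_width: 0.0005
```

Request:
carry_out(
  deltas=[
    [1, 0, 0, 0.1, 0, 0, 0],
    [1, 0, 0, 0.2, 0, 0, 0],
    [1, 0, 0, 0.3, 0, 0, 0],
    [1, 0, 0, 0.4, 0, 0, 0],
  ],
)

```text
time: 14.05
position: [0.4974, 0.0351, 0.1459]
tool_rot: [-0.665, 0.747, 0.002, -0.002]
ft_force: [-4.6, 0.0, 6.4]
grip_width: 0.0002
```

Request:
carry_out(
  deltas=[
    [1, 0, -0.03, 0.1, 0, 0, 0],
    [1, 0, -0.06, 0.2, 0, 0, 0],
    [1, 0, -0.06, 0.3, 0, 0, 0],
    [1, 0, -0.06, 0.4, 0, 0, 0],
  ],
)

```text
time: 14.45
position: [0.4991, 0.0349, 0.1366]
tool_rot: [-0.665, 0.747, 0.002, -0.002]
ft_force: [-7.1, 0.4, 16.1]
grip_width: 0.0006
```

Request:
carry_out(
  deltas=[
    [1, 0, 0, 0.08, 0, 0, 0],
    [1, 0, 0, 0.16, 0, 0, 0],
    [1, 0, 0, 0.24, 0, 0, 0],
  ],
)

```text
time: 14.75
position: [0.4998, 0.0348, 0.1302]
tool_rot: [-0.665, 0.747, 0.001, -0.001]
ft_force: [-5.4, 0.3, 6.9]
grip_width: 0.0011
```

```bash
python3 mv.py .5 .0345 .125 -1.6878
```

```text
t 14.75 pos [0.4998 0.0348 0.1302] ft [-5.4  0.3  6.9] w 0.0011 q6 [-0.15  0.51  1.83 -0.    0.81  1.53]
shift [ 0.013 -0.008  0.209] rot [ 0.15 -0.    0.05]
```

Request:
carry_out(
  deltas=[
    [1, 0, 0, 0.05, 0, 0, 0],
    [1, 0, 0, 0.1, 0, 0, 0],
    [1, 0, 0, 0.1, 0, 0, 0],
  ],
)

```text
time: 15.05
position: [0.5004, 0.0348, 0.1277]
tool_rot: [-0.665, 0.747, 0.001, -0.001]
ft_force: [-4.1, 1.0, 8.5]
grip_width: 0.0005
```

Request:
carry_out(
  deltas=[
    [1, 0, 0, 0.05, 0, 0, 0],
    [1, 0, 0, 0.08, 0, 0, 0],
    [1, 0, 0, 0.08, 0, 0, 0],
  ],
)

```text
time: 15.35
position: [0.5007, 0.0347, 0.1263]
tool_rot: [-0.665, 0.747, 0.0, -0.0]
ft_force: [-5.6, 0.9, 13.2]
grip_width: 0.0002
```

```bash
python3 - <<'E'
from h import *
im,d=camera('scene'); np.savez('scene7.npz',im=im,d=d);cv2.imwrite(f'pics/s7.png',cv2.resize(im[140:260,230:370,::-1],None,fx=4,fy=4))
im,d=camera('top'); np.savez('top7.npz',im=im,d=d);cv2.imwrite(f'pics/t7.png',cv2.resize(im[130:280,170:390,::-1],None,fx=3,fy=3))
for c in('scene','top'):
    q=np.load(c+'7.npz');im=q['im'];W=cloud(c,q['d']);hsv=cv2.cvtColor(im,cv2.COLOR_RGB2HSV)
    m=(hsv[...,1]>150)&((hsv[...,0]<8)|(hsv[...,0]>172))&(W[...,2]>.06)&(W[...,0]<.6)&(W[...,0]>.4)&(abs(W[...,1])<.1)
    p=W[m];print(c,len(p)); 
    if len(p)>5: print(p.mean(0),p.min(0),p.max(0));print(np.linalg.svd(p-p.mean(0),full_matrices=False)[2][[0,2]])
E
python3 mv.py .5 .0345 .125 -1.6878
```

```text
scene 0
top 0
t 15.45 pos [0.5007 0.0347 0.1264] ft [-4.5  0.2 12.4] w 0.0003 q6 [-0.15  0.51  1.83 -0.    0.8   1.53]
shift [0.013 0.026 0.054] rot [0.05 0.   0.04]
```

View pics/s7.png

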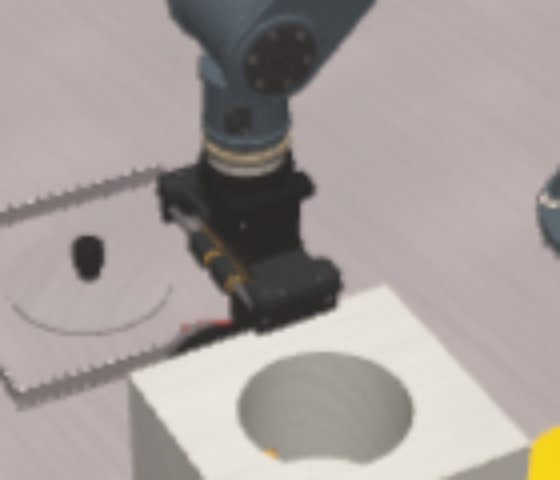

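View pics/t7.png

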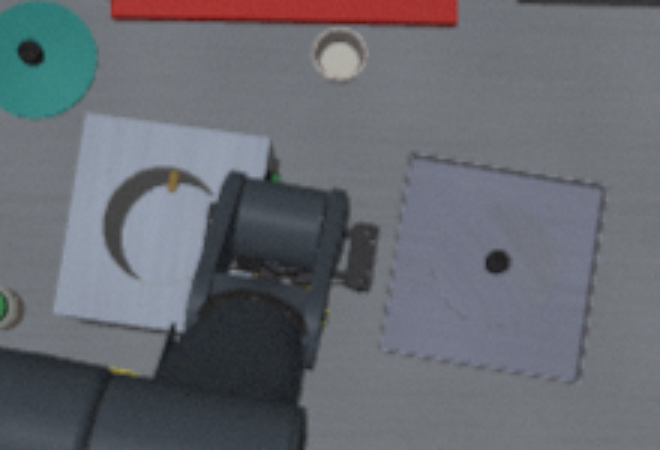

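The paddle is down and hidden under the fingers, with only a red edge at s7 crop (205,327). The lid is undisturbed. The force went through the third hump (16 N at z 0.1366), fell to 7 N, and is now about 12 N at z 0.1263. My geometry puts that at about 0.85 rad. I do a short hold to check that it is steady.

Request:
carry_out(
  deltas=[
    [1, 0, 0, 0, 0, 0, 0],
    [1, 0, 0, 0, 0, 0, 0],
    [1, 0, 0, 0, 0, 0, 0],
    [1, 0, 0, 0, 0, 0, 0],
    [1, 0, 0, 0, 0, 0, 0],
    [1, 0, 0, 0, 0, 0, 0],
  ],
)

```text
time: 16.05
position: [0.5007, 0.0347, 0.1264]
tool_rot: [-0.665, 0.747, 0.0, -0.0]
ft_force: [-4.6, 0.1, 12.3]
grip_width: 0.0005
```

```bash
python3 mv.py .5 .0345 .125 -1.6878
python3 - <<'E'
from h import *
W=cloud('top',np.load('top7.npz')['d']);x,y,z=W[...,0],W[...,1],W[...,2]
k=(abs(x-.506)<.1)&(abs(y+.22)<.1)
p=W[k&(z>.04)&(z<.08)]; print('knob',len(p),p.mean(0))
p=W[k&(z>.008)&(z<.03)]; print('plate',p.mean(0)); A=np.c_[p[:,:2],np.ones(len(p))]; print('tilt',np.linalg.lstsq(A,p[:,2],rcond=None)[0][:2])
E
```

```text
t 16.05 pos [0.5007 0.0347 0.1264] ft [-4.6  0.1 12.3] w 0.0005 q6 [-0.15  0.51  1.83 -0.    0.8   1.53]
shift [0.013 0.026 0.055] rot [0.04 0.   0.04]
knob 50 [ 0.50909006 -0.22057184  0.05731419]
plate [ 0.50782587 -0.22055877  0.01695844]
tilt [ 0.00518583 -0.00198804]
```

Steady at 12.3 N, and the lid's tilt is about 0.006 rad. I hand in.

```bash
python3 -c "
from rig import *
print(hand_in())"
```

```text
the job is handed in; nothing more can be done
None
```

I moved the steel lid from the bath into the square tray and handed in at 16 s. The closed fingertips were still holding the red paddle at what I judge to be the third click.

- **Lid:** It lies knob up in the tray, within about 5 mm of the tray's centre, with a fitted tilt of about 0.006 rad. Its knob top measured 57 to 58 mm above the counter, where about 57 mm is expected when the lid is on the floor. I set it down at about 6.5 N of contact before releasing it.
- **Dial:** I saw the force peak at 16 N at about the height where I expected the third hump. It then fell to 7 N and settled at a steady 12.3 N over the last 0.6 s. The fingertip height puts the dial at about 0.85 rad, between the third click (0.84) and the stop (0.95).
- **Not confirmed by camera:** The gripper hid the paddle in both views, so the dial angle rests on force and fingertip height alone. It could be about 0.04 rad off.
- **Bystanders:** I planned the moves to stay clear of them and none looked moved in the pictures I viewed. I did not measure their positions again at the end.

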